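# Sort the ratchet clamps: locked shut or open

## Task

Two black and orange ratchet clamps lie on the repair bench: put the one whose jaws are ratcheted shut into the red tray and the one standing open into the blue tray. Each should lie flat on the floor of its tray, with its pivot near the middle, and stay as it was found: the shut one shut, the open one open.

Things in the scene. Friction and masses are not known exactly. Their poses are not given: they have to be found in the camera images.
- shut_clamp_mid (a point): Flat-lying black and orange plastic clamp, arms 16 mm thick, 95 g. Point: centre of its black round pivot barrel (26 mm across, 26 mm tall, steel bolt on top), 13 mm up. Own x: mid-line; jaws reach 49 mm to +x, orange handles 83 mm to -x; z up. Grip the barrel from above, closing along y. Ratcheted shut: jaws together, handles close together (28 mm over both).
- open_clamp_mid (a point): Flat-lying black and orange plastic clamp, arms 16 mm thick, 95 g. Point: centre of its black round pivot barrel (26 mm across, 26 mm tall, steel bolt on top), 13 mm up. Own x: mid-line; jaws reach 49 mm to +x, orange handles 83 mm to -x; z up. Grip the barrel from above, closing along y. Stands open: an X from above, jaw tips 25 to 40 mm apart, handles 70 to 90 mm over both; x is within 0.06 rad of the X's mid-line.
- shut_clamp_hinge (a joint): Opening angle of the shut clamp in rad: 0 is fully shut, growing as it opens (to 0.9). Its ratchet holds it where it is, up to about 0.8 N m.
- open_clamp_hinge (a joint): Opening angle of the open clamp in rad: 0 is fully shut, 0.55 to 0.75 at the start. Its ratchet holds it where it is, up to about 0.8 N m; squeezing the handles or jaws harder than that would close it.
- red_tray: Low open red tray fixed to the bench, 220 mm (its x) by 150 mm (its y) outside, 30 mm high, walls and floor 5 mm thick. Origin: centre of its underside; z up. A clamp fits lengthwise along the tray's x, either way round, its barrel over the tray's middle.
- blue_tray: Low open blue tray fixed to the bench, 220 mm (its x) by 150 mm (its y) outside, 30 mm high, walls and floor 5 mm thick. Origin: centre of its underside; z up. A clamp fits lengthwise along the tray's x, either way round, its barrel over the tray's middle.
Not all that is in view belongs to the job. What is shaped like the part that bears shut_clamp_mid but yellow is not meant. What is shaped like the part that bears open_clamp_mid but pink is not meant.

How it is judged:
At the end, for the whole second after the job is handed in: Shut clamp in the red tray, open clamp in the blue: each flat (within 0.15 rad) on the tray's floor, barrel within 60 mm along and 50 mm across of the tray's centre, its point 10 to 24 mm above the tray's underside; hinges: shut one below 0.15 rad, open one above 0.4 rad (x of shut_clamp_mid in the frame of red_tray between -0.06 and 0.06 m and y of shut_clamp_mid in the frame of red_tray between -0.05 and 0.05 m and z of shut_clamp_mid in the frame of red_tray between 0.01 and 0.024 m and angle between each of shut_clamp_mid, open_clamp_mid's own z axis and vertical below 0.15 rad and x of open_clamp_mid in the frame of blue_tray between -0.06 and 0.06 m and y of open_clamp_mid in the frame of blue_tray between -0.05 and 0.05 m and z of open_clamp_mid in the frame of blue_tray between 0.01 and 0.024 m and value of joint shut_clamp_hinge below 0.15 rad and value of joint open_clamp_hinge above 0.4 rad); the robot touches nothing.
It also fails if it takes over 58 s, if anything falls off the work surface, if the arm or the gripper's body presses on something with over 40 N, if the wrist force passes 120 N, or if a joint passes its speed limit or range.

## Robot

A 6-joint arm with a two-finger parallel gripper is mounted at the origin on the work surface. World frame = base frame: x ahead of the robot, y to its left, z up, the work surface at z = 0. Lengths are in m, angles in rad, forces in N, time in s.
With the tool pointing down it reaches from about 0.325 to 0.775 m from the base axis. Payload 9.3 kg.
Tool frame: the origin (TCP) lies at the very end of the fingers, on their centre line; the grasp point (between the pads) lies 19 mm behind it (robot.pinch_z is the distance from the TCP to the grasp point, in m); z points along the fingers, y is the direction in which the jaws open and shut (so a half turn about z gives the same grasp; the last joint's range is limited). The gripper opens to 85 mm and grips with 20 to 120 N. Pads are 22 mm wide; open, the fingers measure 114 mm over their backs; the gripper's body (76 mm by 85 mm) begins 54 mm behind the grasp point. The pads swing forward as they close: fully open they stand 13 mm farther back than shut.
Start: joints at [-1.359, 0.259, 0.021, 1.334, 0, 1.418], TCP at [0.196, -0.514, 0.207] pointing down, gripper open.
Joint ranges: [-3.04, 3.04], [-0.91, 1.82], [-1.04, 1.36], [-1.92, 1.95], [-1.52, 1.45], [-3.14, 3.14]. Speed limits (rad/s): [2.22, 2.22, 2.79, 3.14, 3.14, 3.14].

## Interface

Orientations are given as a unit quaternion [x, y, z, w].
In Python, from bench import robot, get_image, models gives the robot as it stands.
- The arm moves only by the tool move_arm, never from a script. Its arguments are lists of equal length, an entry for each row: "xyz": the shift along the tool's x, y, z in units of 30 mm (1.0 is 30 mm), a list of three; "turn": the turn about the tool's z in units of 5 degrees (1.0 is 5 degrees). A call has 1 to 12 rows; each row shifts and turns the commanded pose from where the row before left it, along the tool's axes as they then stand; what a row does not reach is not made up. A row lasts 1/8 s, in which the tool goes at most 62.5 mm and 10.7 degrees, less where a joint would pass 70% of its speed; a pose out of reach is approached as far as the arm can. A call is refused whole if a number of a shift passes 1 or a number of a turn 1, either way. A call with a gripper value outside its range is refused whole. "grip" is the gripper command: -1 is fully open, 1 is shut, values between are in proportion, set as the call begins (left out, the last holds). The fingers move at their own pace and stop on an object; "grip_force" is the grip in N (left out, the last holds). Time passes only in rows, so rows that do not move let the fingers close. It gives the time, the measured TCP pose, the force and the opening at its end, in the units of the state.
- robot.get_state(): the state, without advancing time (a new reading comes with each control period).
- get_image(name): name is "side" or "top" or "wrist"; returns a dict with "pixels" (480x640x3 uint8, red, green, blue), "fx", "fy", "cx", "cy" (pixels), "rvec" (rotation vector, rad) and "tvec" (3), from world to camera coordinates, as OpenCV has them. Camera axes: x right, y down, z forward; pixel columns grow to the right and rows downward; lengths in m; the calibration is good to about 2 mm. A picture is of the moment at which its call begins. There is no depth.
- robot.job_done(): hands the job in, once; it reports no verdict.
Trained networks look in a picture, given as the dict that the camera call returned (one of the last four; its "shot" number tells which), for a name from the list of things; names that differ only in an ending like _2 or _b are one class to them, and where a whole thing is asked for, a point or a joint stands for the part that bears it (a point fixed in the world has none). Each returns a list of dicts, best first, with "score" (0 to 1); they miss things now and then, are a little off and sometimes report something else, mostly with a low value. They report only what shows in the picture. A call takes as long as a camera call. They do not tell look-alikes from the thing itself.
- models.look_for(target, picture): "position" ([x, y, z] in m, in world coordinates, good to about 4 mm: the middle of the surface that is visible of it).
- models.cut_out(target, picture): "region" (480x640 bool, what is visible of it).
The state is a dict: "time_s": time; "q": joint angles; "dq": joint speeds; "joint_torque": joint torques, N m; "position": TCP position; "eef_rot": TCP orientation; "wrist_force": force on the tool from outside, world axes, zero at the start; "ft_torque": the same for the moment, N m; "width": opening from 0.0 (shut) to 1.0 (fully open).
Only numpy, scipy, OpenCV 4.12 (cv2) and the standard library are available. Lean on these libraries where they do the work, as an engineer would, in place of code of your own. Each camera call takes 0.05 s, during which the arm holds its last target.

## Working session

There is one attempt and no reset: what is moved stays moved. The work goes in short steps, Python scripts to look and compute and a tool call to move; the robot and the scene stay as the last step left them, time stands still between calls to the robot, and variables do not carry over. Pictures are saved under pics/ and viewed, and the job is handed in when it is done.

Besides the shell and the picture viewer there is one more tool, called after "Call:" in YAML: its name, and indented under it one key for each argument. move_arm: Moves the arm, as the interface text tells. Its arguments: {"type":"object","properties":{"xyz":{"type":"array"},"turn":{"type":"array"},"grip":{"type":"number"},"grip_force":{"type":"number"}},"required":["xyz","turn"]}

```bash
mkdir -p pics; cat > h.py <<'E'
import numpy as np,cv2
from bench import robot,get_image,models
def save(im,n): cv2.imwrite('pics/'+n,cv2.cvtColor(im['pixels'],cv2.COLOR_RGB2BGR))
def ray(im,u,v,z):
    R,_=cv2.Rodrigues(np.array(im['rvec'],float)); t=np.array(im['tvec'],float).ravel()
    c=-R.T@t; d=R.T@np.array([(u-im['cx'])/im['fx'],(v-im['cy'])/im['fy'],1.])
    return c+d*(z-c[2])/d[2]
def proj(im,P):
    K=np.array([[im['fx'],0,im['cx']],[0,im['fy'],im['cy']],[0,0,1.]])
    return cv2.projectPoints(np.array(P,float).reshape(-1,3),np.array(im['rvec'],float),np.array(im['tvec'],float),K,None)[0].reshape(-1,2)
E
python3 - <<'E'
from h import *
s=robot.get_state();print(s)
im=get_image('top');save(im,'t0.png')
for n in ['shut_clamp_mid','open_clamp_mid','red_tray','blue_tray']:
    for d in models.look_for(n,im): print(n,d['score'],np.round(d['position'],4),proj(im,d['position']).round())
im=get_image('side');save(im,'s0.png')
E
```

```text
{'time_s': 0.0, 'q': array([-1.35859114e+00,  2.59213073e-01,  2.07780859e-02,  1.33371177e+00,
        1.43336273e-05,  1.41823980e+00]), 'dq': array([-4.27895109e-05,  1.02266490e-03,  6.91065114e-05,  1.96635407e-04,
       -1.15181103e-04,  3.48866282e-04]), 'joint_torque': array([ 7.14064154e-04, -5.55635870e+01,  3.44529319e+01,  1.37391014e-02,
       -8.26096516e-05,  6.03898030e-06]), 'position': array([ 0.19615648, -0.51350239,  0.20626128]), 'eef_rot': array([ 9.83414437e-01,  1.81371410e-01, -1.29712440e-05, -6.75129021e-04]), 'wrist_force': array([ 0.38881706, -0.10759741, -0.17858561]), 'ft_torque': array([-0.05351132,  0.05174443,  0.04269398]), 'width': 1.0022683946038333}
shut_clamp_mid 0.78 [0.45   0.1867 0.0155] [[241. 239.]]
shut_clamp_mid 0.64 [0.607  0.1726 0.0176] [[250. 170.]]
open_clamp_mid 0.8 [ 0.4461 -0.172   0.0108] [[400. 245.]]
open_clamp_mid 0.8 [ 0.2922 -0.2231  0.0157] [[422. 314.]]
red_tray 0.59 [ 0.5365 -0.3674  0.0078] [[486. 208.]]
red_tray 0.36 [ 0.4484 -0.1472  0.0125] [[389. 244.]]
```

View pics/t0.png

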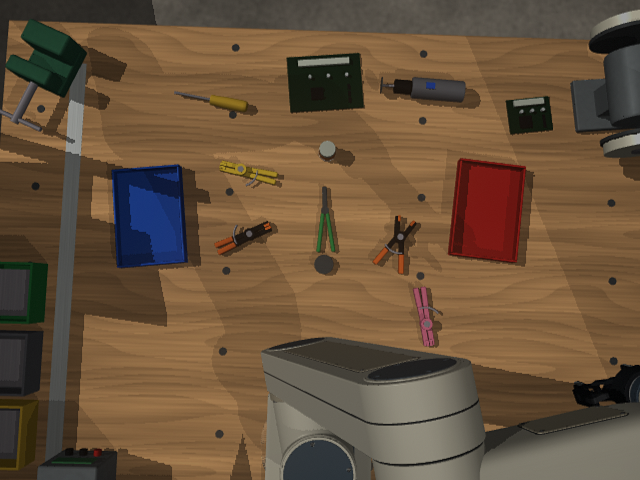

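View pics/s0.png

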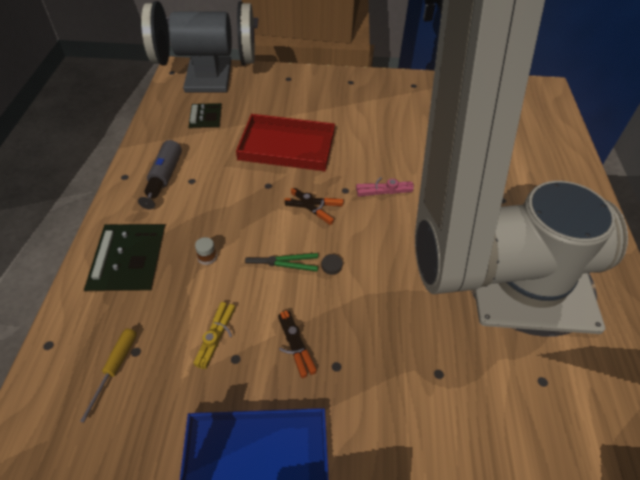

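The top view shows the shut black and orange clamp near pixel (247,235) and the open one near (400,240). The red tray is near (487,211) and the blue near (150,216). The yellow and pink clamps are the decoys. I'll zoom in next.

```bash
python3 - <<'E'
from h import *
im=get_image('top')
p=cv2.cvtColor(im['pixels'],cv2.COLOR_RGB2BGR)
a=cv2.resize(p[205:275,205:285],(400,350),interpolation=cv2.INTER_CUBIC)
b=cv2.resize(p[205:275,360:440],(400,350),interpolation=cv2.INTER_CUBIC)
cv2.imwrite('pics/z0.png',np.hstack([a,b]))
for n in ['blue_tray','red_tray']:
    for d in models.cut_out(n,im):
        m=d['region'].astype(np.uint8); print(n,d['score'],m.sum(),cv2.minAreaRect(cv2.findNonZero(m)))
# tray rim by colour
h=cv2.cvtColor(p,cv2.COLOR_BGR2HSV)
for n,m in [('red',((h[...,0]<6)|(h[...,0]>174))&(h[...,1]>170)&(h[...,2]>40)),('blue',(h[...,0]>105)&(h[...,0]<130)&(h[...,1]>150))]:
    m=m.astype(np.uint8); m[:140]=0;m[280:]=0
    k,l,st,c=cv2.connectedComponentsWithStats(m); i=1+st[1:,4].argmax()
    r=cv2.minAreaRect(cv2.findNonZero((l==i).astype(np.uint8))); print(n,r)
    q=np.array([ray(im,u,v,.02)[:2] for u,v in cv2.boxPoints(r)]);print(q.round(3),q.mean(0))
    e=[q[1]-q[0],q[2]-q[1]]; print([np.linalg.norm(x) for x in e],[np.arctan2(x[1],x[0]) for x in e])
E
```

```text
blue_tray 0.7 6993 ((148.5677490234375, 216.06991577148438), (99.09669494628906, 71.97286987304688), 85.71085357666016)
red_tray 0.63 6834 ((486.4381408691406, 210.58006286621094), (70.62602233886719, 99.38288116455078), 6.088527679443359)
red ((486.8126220703125, 209.73599243164062), (69.04959869384766, 97.8998031616211), 5.8263421058654785)
[[ 0.426 -0.278]
 [ 0.649 -0.298]
 [ 0.638 -0.456]
 [ 0.415 -0.433]] [ 0.53214381 -0.3663386 ]
[np.float64(0.22380143911241254), np.float64(0.15791265388486628)] [np.float64(-0.09231171056005792), np.float64(-1.6436564953264472)]
blue ((148.73318481445312, 215.61398315429688), (98.53707122802734, 70.40201568603516), 86.3086166381836)
[[0.6   0.485]
 [0.615 0.329]
 [0.394 0.304]
 [0.38  0.459]] [0.49718734 0.39406957]
[np.float64(0.15758923239765538), np.float64(0.22272607745160966)] [np.float64(-1.475138343365616), np.float64(-3.0304483732086336)]
```

View pics/z0.png

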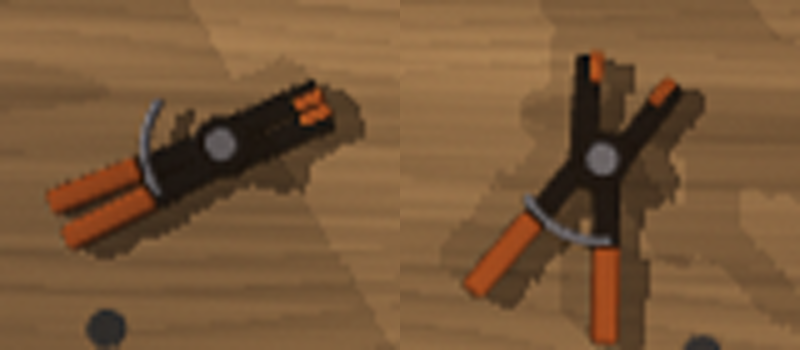

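```bash
cat >> h.py <<'E'
from scipy.spatial.transform import Rotation as Ro
def plan(tgt,yaw,z):
    """yaw of tool x axis wanted (mod pi). prints turn (units), tool-frame xy shift after turning, z shift"""
    s=robot.get_state(); R=Ro.from_quat(s['eef_rot']).as_matrix(); p=s['position']
    y0=np.arctan2(R[1,0],R[0,0]); print('t',s['time_s'],'pos',p.round(4),'yaw',round(y0,3),'q1,q6',s['q'][[0,5]].round(2),'w',s['width'],'F',s['wrist_force'].round(1),'tilt',R[:,2].round(3))
    for k in (-1,0,1,2):
        yy=yaw+k*np.pi; dy=(yy-y0+np.pi)%(2*np.pi)-np.pi
        if abs(dy)>np.pi/2+.3: continue
        R2=Ro.from_euler('z',dy).as_matrix()@R
        d=R2.T@(np.array([*tgt,z])-p)
        print('turn units(about tool z):',-np.degrees(dy)/5,' xyz units:',(d/.03).round(3))
E
python3 - <<'E'
from h import *
im=get_image('top')
P={}
for n,b,j,h in [('shut',(249,233.8),(269.2,226),(217,249.4)),('open',(400.4,236.8),(406.8,220),(387.8,268))]:
    B=ray(im,*b,.026)[:2];J=ray(im,*j,.014)[:2];H=ray(im,*h,.014)[:2]
    d=J-H; print(n,B.round(4),'len j',np.linalg.norm(J-B),'h',np.linalg.norm(H-B),'yaw',np.arctan2(d[1],d[0]))
    P[n]=B,np.arctan2(d[1],d[0])
for u,v in [(400,245),(241,239)]: print(ray(im,u,v,.014))
B,y=P['open'];plan(B,y,.12)
B,y=P['shut'];plan(B,y,.12)
E
```

```text
shut [0.4613 0.1679] len j 0.047575321326609944 h 0.08029868746085654 yaw -1.1176196044895796
open [ 0.4639 -0.1704] len j 0.042547193409342536 h 0.07468476611007498 yaw -0.3586157739122111
[ 0.44634758 -0.17135465  0.014     ]
[0.45005381 0.18694092 0.014     ]
t 0.5 pos [ 0.1962 -0.5138  0.2069] yaw 0.365 q1,q6 [-1.36  1.42] w 1.000984576714228 F [-0.4  0.3 -0.6] tilt [-0.  0. -1.]
turn units(about tool z): 8.289198630304366  xyz units: [  4.338 -13.852   2.896]
turn units(about tool z): 8.289198630304352  xyz units: [  4.338 -13.852   2.896]
t 0.5 pos [ 0.1962 -0.5138  0.2069] yaw 0.365 q1,q6 [-1.36  1.42] w 1.000984576714228 F [-0.4  0.3 -0.6] tilt [-0.  0. -1.]
turn units(about tool z): -19.01325814442648  xyz units: [16.563 17.894  2.895]
turn units(about tool z): 16.986741855573523  xyz units: [-16.563 -17.893   2.896]
turn units(about tool z): -19.01325814442647  xyz units: [16.563 17.894  2.895]
turn units(about tool z): 16.98674185557352  xyz units: [-16.563 -17.893   2.896]
```

Call:
move_arm:
  xyz:
    - [0, 0, 0.2]
    - [0, 0, 0.2]
    - [0, 0, 0.2]
    - [0, 0, 0.2]
    - [0, 0, 0.2]
    - [0, 0, 0.2]
    - [0, 0, 0.2]
    - [0, 0, 0.2]
    - [0, 0, 0.2]
    - [0, 0, 0.2]
    - [0, 0, 0.2]
    - [0, 0, 0.2]
  turn: [-1, -1, -1, -1, -1, -1, -1, -1, -1, -1, -1, -1]

```text
time_s: 2.0
position: [0.1962, -0.5138, 0.1347]
eef_rot: [0.76, 0.65, 0.0, 0.0]
wrist_force: [0.2, 0.2, 0.1]
width: 1.003
```

Call:
move_arm:
  xyz:
    - [0, 0, 0.1]
    - [0, 0, 0.1]
    - [0, 0, 0.1]
    - [0, 0, 0.1]
    - [0, 0, 0.1]
    - [0, 0, 0]
    - [0, 0, 0]
    - [0, 0, 0]
    - [0, 0, 0]
    - [0, 0, 0]
    - [0, 0, 0]
    - [0, 0, 0]
  turn: [-1, -1, -1, -1, -1, -1, -1, -1, -1, -1, -1, -1]

```text
time_s: 3.5
position: [0.1962, -0.5138, 0.1199]
eef_rot: [0.333, 0.943, -0.0, 0.0]
wrist_force: [0.6, 1.1, 0.6]
width: 0.997
```

Call:
move_arm:
  xyz:
    - [0, 0, 0]
    - [0, 0, 0]
    - [0, 0, 0]
    - [0, 0, 0]
    - [-0.4, 1, 0]
    - [-0.4, 1, 0]
    - [-0.4, 1, 0]
    - [-0.4, 1, 0]
    - [-0.4, 1, 0]
    - [-0.4, 1, 0]
    - [-0.4, 1, 0]
    - [-0.4, 1, 0]
  turn: [-1, -1, -1, -0.7, 0, 0, 0, 0, 0, 0, 0, 0]

```text
time_s: 5.0
position: [0.3712, -0.3221, 0.12]
eef_rot: [0.179, 0.984, -0.0, 0.0]
wrist_force: [-0.6, -0.6, -0.2]
width: 1.001
```

Call:
move_arm:
  xyz:
    - [-0.4, 1, 0]
    - [-0.4, 1, 0]
    - [-0.3, 1, 0]
    - [0, 1, 0]
    - [0, 1, 0]
    - [0, 0.8, 0]
    - [0, 0, 0]
    - [0, 0, 0]
  turn: [0, 0, 0, 0, 0, 0, 0, 0]

```text
time_s: 6.0
position: [0.4626, -0.172, 0.1199]
eef_rot: [0.179, 0.984, -0.0, 0.0]
wrist_force: [0.7, -0.6, 0.4]
width: 1.002
```

```bash
python3 - <<'E'
from h import *
plan([.4639,-.1704],-.3586,.006)
im=get_image('wrist');save(im,'w1.png')
for z in (.026,):print(proj(im,[[.4639,-.1704,z]]))
for n in ['open_clamp_mid']:
    for d in models.look_for(n,im): print(d['score'],np.round(d['position'],4))
E
```

```text
t 6.0 pos [ 0.4626 -0.172   0.1199] yaw 2.782 q1,q6 [-0.53 -0.17] w 1.0019223170438352 F [ 0.7 -0.6  0.4] tilt [ 0. -0. -1.]
turn units(about tool z): -0.007132970691281502  xyz units: [-0.021  0.067  3.798]
turn units(about tool z): -0.007132970691281502  xyz units: [-0.021  0.067  3.798]
[[325.64816692 238.54429718]]
0.78 [ 0.3029 -0.2268  0.0208]
```

View pics/w1.png

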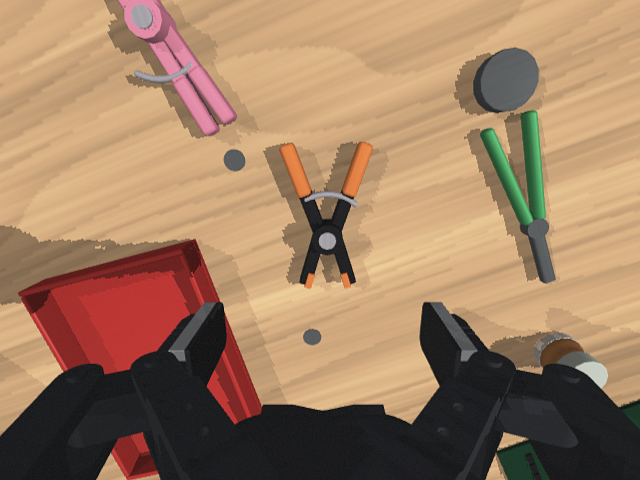

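The open clamp's bolt is at (327,240), and the prediction was (326,239), so they agree. Its mid-line is vertical in the image, so the gripper is aligned. I'll descend and grip.

Call:
move_arm:
  xyz:
    - [0, 0.1, 0.5]
    - [0, 0, 0.5]
    - [0, 0, 0.5]
    - [0, 0, 0.5]
    - [0, 0, 0.5]
    - [0, 0, 0.5]
    - [0, 0, 0.4]
    - [0, 0, 0.3]
    - [0, 0, 0.1]
    - [0, 0, 0]
    - [0, 0, 0]
  turn: [0, 0, 0, 0, 0, 0, 0, 0, 0, 0, 0]

```text
time_s: 7.48
position: [0.4639, -0.169, 0.0063]
eef_rot: [0.179, 0.984, -0.0, 0.0]
wrist_force: [1.2, 0.2, 0.7]
width: 1.002
```

Call:
move_arm:
  xyz:
    - [0, 0, 0]
    - [0, 0, 0]
    - [0, 0, 0]
    - [0, 0, 0]
    - [0, 0, 0]
    - [0, 0, 0]
    - [0, 0, 0]
    - [0, 0, 0]
    - [0, 0, 0]
    - [0, 0, 0]
  turn: [0, 0, 0, 0, 0, 0, 0, 0, 0, 0]
  grip: 1
  grip_force: 40

```text
time_s: 8.72
position: [0.4637, -0.1689, 0.0059]
eef_rot: [0.179, 0.984, 0.0, -0.0]
wrist_force: [0.0, 0.0, 0.3]
width: 0.0
```

```bash
python3 - <<'E'
from h import *
plan([.497,.394],.111,.12)
im=get_image('wrist');save(im,'w2.png')
E
```

```text
t 8.725 pos [ 0.4637 -0.1689  0.0059] yaw 2.782 q1,q6 [-0.52 -0.16] w 0.00018532427146074118 F [0.  0.  0.3] tilt [-0.  0. -1.]
turn units(about tool z): -5.39162111292829  xyz units: [-3.183 18.523 -3.804]
turn units(about tool z): -5.39162111292829  xyz units: [-3.183 18.523 -3.804]
```

View pics/w2.png

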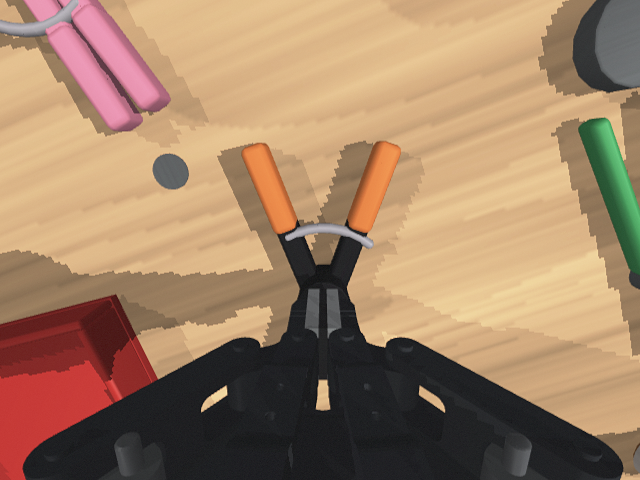

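```bash
python3 - <<'E'
from h import *
im=get_image('wrist');s=robot.get_state()
p=s['position'];print('tcp px',proj(im,[p,p+[0,0,.02]]))
for u,v in [(255,147),(388,146),(288,235),(362,240),(323,270)]: print((u,v),ray(im,u,v,.014).round(4))
im=get_image('top');save(im,'t2.png')
im=get_image('side');save(im,'s2.png')
p=cv2.cvtColor(im['pixels'],cv2.COLOR_RGB2BGR)
cv2.imwrite('pics/s2z.png',cv2.resize(p[150:270,240:400],(800,600),interpolation=cv2.INTER_CUBIC))
E
```

```text
tcp px [[323.65891497 284.44079147]
 [323.82217726 300.99324727]]
(255, 147) [ 0.3847 -0.1732  0.014 ]
(388, 146) [ 0.4058 -0.1155  0.014 ]
(288, 235) [ 0.429  -0.1749  0.014 ]
(362, 240) [ 0.4444 -0.1412  0.014 ]
(323, 270) [ 0.4526 -0.1651  0.014 ]
```

View pics/s2z.png

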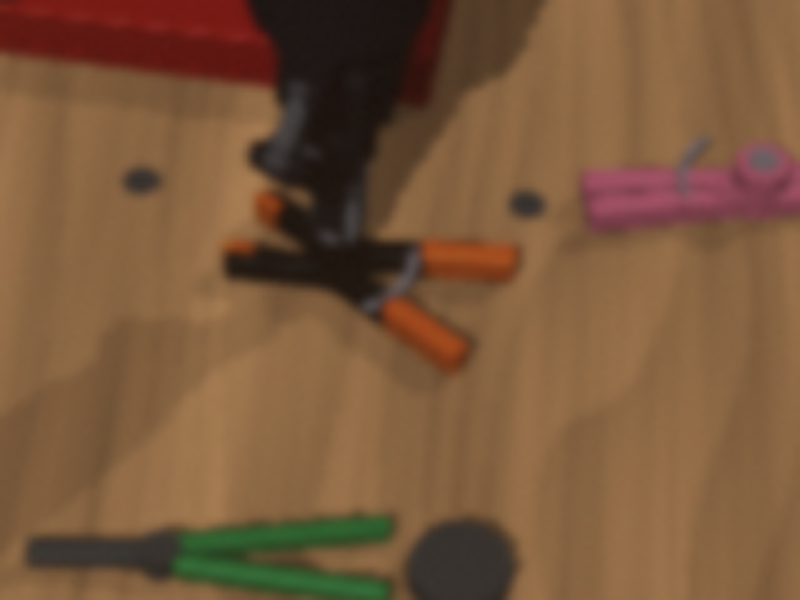

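View pics/t2.png

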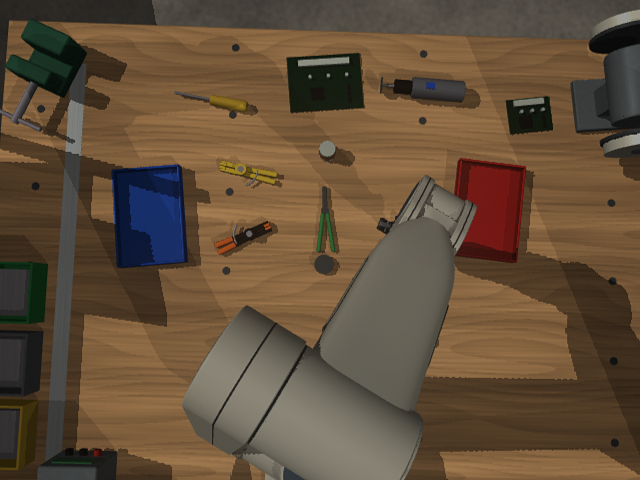

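```bash
python3 - <<'E'
from h import *
s=robot.get_state();P=s['position']
print(s['width'],s['wrist_force'],s['ft_torque'])
pts=[P,P+[0,0,.02],P+[0,0,.04],[.4639,-.1704,.026],[.4639,-.1704,.0]]
im=get_image('side');print('side zoom',((proj(im,pts)-[240,150])*5).round())
im=get_image('wrist');print('wrist',proj(im,pts).round())
p=cv2.cvtColor(im['pixels'],cv2.COLOR_RGB2BGR)
c=p[220:360,230:410]; c=np.clip(c.astype(float)*2.2,0,255).astype(np.uint8)
cv2.imwrite('pics/w2z.png',cv2.resize(c,(770,600),interpolation=cv2.INTER_CUBIC))
E
```

```text
9.503663683536861e-05 [0.17563553 0.30649638 0.34292482] [ 0.04184168 -0.03194485 -0.00196028]
side zoom [[338. 262.]
 [338. 231.]
 [338. 199.]
 [338. 228.]
 [338. 269.]]
wrist [[324. 284.]
 [324. 301.]
 [324. 322.]
 [321. 302.]
 [321. 281.]]
```

View pics/w2z.png

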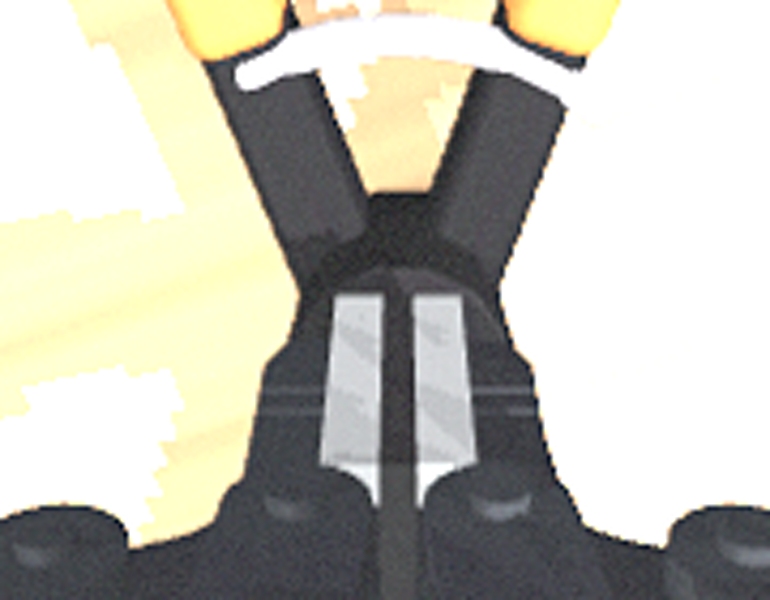

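Call:
move_arm:
  xyz:
    - [0, 0, -0.2]
    - [0, 0, -0.2]
    - [0, 0, -0.3]
    - [0, 0, -0.3]
    - [0, 0, 0]
  turn: [0, 0, 0, 0, 0]

```text
time_s: 9.65
position: [0.4642, -0.1692, 0.0368]
eef_rot: [0.179, 0.984, -0.0, 0.001]
wrist_force: [1.5, -1.2, -0.4]
width: -0.002
```

```bash
python3 - <<'E'
from h import *
s=robot.get_state();P=s['position'];print(P,s['width'],s['wrist_force'])
im=get_image('side');p=cv2.cvtColor(im['pixels'],cv2.COLOR_RGB2BGR)
print('side',((proj(im,[P])-[280,170])*5).round())
a=cv2.resize(p[170:230,280:350],(350,300),interpolation=cv2.INTER_CUBIC)
im=get_image('wrist');p=cv2.cvtColor(im['pixels'],cv2.COLOR_RGB2BGR)
print('wrist',proj(im,[P]))
b=cv2.resize(p,(400,300)); cv2.imwrite('pics/a3.png',np.clip(np.hstack([a,b])*1.6,0,255).astype(np.uint8))
E
```

```text
[ 0.46418645 -0.16915537  0.03682507] -0.0021012674385465645 [ 1.541933   -1.15800669 -0.35454973]
side [[137. 113.]]
wrist [[323.55477935 285.35885312]]
```

View pics/a3.png

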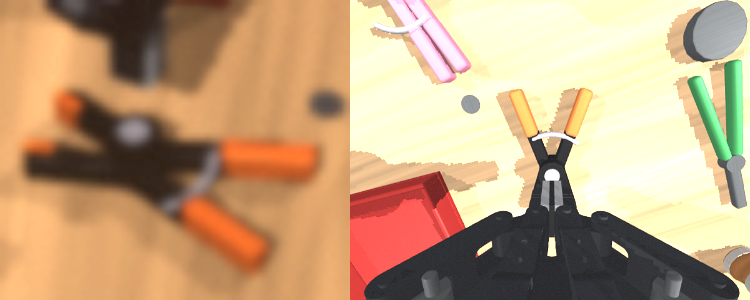

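Lifting showed the clamp stayed put and unchanged. In the side crop the fingertip is at (135,80), but the reported TCP projects to (137,113), so the real tips sit about 20 mm higher than reported and the fingers closed above the barrel. I'll check this again with the fingers open before going lower.

Call:
move_arm:
  xyz:
    - [0, 0, 0]
    - [0, 0, 0]
    - [0, 0, 0]
    - [0, 0, 0]
    - [0, 0, 0]
    - [0, 0, 0]
    - [0, 0, 0]
    - [0, 0, 0.4]
    - [0, 0, 0.4]
    - [0, 0, 0.2]
    - [0, 0, 0]
  turn: [0, 0, 0, 0, 0, 0, 0, 0, 0, 0, 0]
  grip: -1

```text
time_s: 11.12
position: [0.4633, -0.1686, 0.0051]
eef_rot: [0.179, 0.984, 0.0, -0.001]
wrist_force: [-0.6, 0.1, 0.2]
width: 0.997
```

```bash
python3 - <<'E'
from h import *
s=robot.get_state();P=s['position'];print(P,s['width'],s['wrist_force'],robot.pinch_z)
R=Ro.from_quat(s['eef_rot']).as_matrix()
im=get_image('side');p=cv2.cvtColor(im['pixels'],cv2.COLOR_RGB2BGR)
L=P+R[:,1]*.0425+[0,0,.013];Q=P-R[:,1]*.0425+[0,0,.013]
print('side',((proj(im,[L,Q])-[270,150])*5).round())
a=cv2.resize(p[150:230,270:360],(450,400),interpolation=cv2.INTER_CUBIC)
im=get_image('wrist');p=cv2.cvtColor(im['pixels'],cv2.COLOR_RGB2BGR)
print('wrist',proj(im,[L,Q])*.625)
b=cv2.resize(p,(400,300)); b=np.vstack([b,b[:100]*0]);cv2.imwrite('pics/a4.png',np.clip(np.hstack([a,b])[:,:800]*1.6,0,255).astype(np.uint8))
E
```

```text
[ 0.46329559 -0.16864614  0.00514791] 0.9973931919592213 [-0.61987608  0.08917684  0.20930702] 0.0187
side [[147. 307.]
 [229. 183.]]
wrist [[254.27384781 183.67074969]
 [150.52060315 183.66899535]]
```

View pics/a4.png

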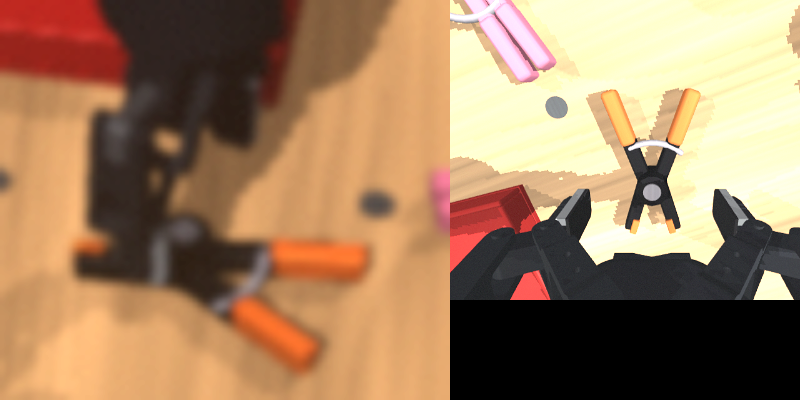

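Call:
move_arm:
  xyz:
    - [0, 0, 0.2]
    - [0, 0, 0.2]
    - [0, 0, 0.2]
    - [0, 0, 0]
  turn: [0, 0, 0, 0]

```text
time_s: 11.72
position: [0.4633, -0.1687, -0.0127]
eef_rot: [0.179, 0.984, 0.0, -0.0]
wrist_force: [0.5, 0.1, -0.2]
width: 1.003
```

Call:
move_arm:
  xyz:
    - [0, 0, 0]
    - [0, 0, 0]
    - [0, 0, 0]
    - [0, 0, 0]
    - [0, 0, 0]
    - [0, 0, 0]
    - [0, 0, 0]
  turn: [0, 0, 0, 0, 0, 0, 0]
  grip: 1
  grip_force: 40

```text
time_s: 12.6
position: [0.4639, -0.1688, -0.0116]
eef_rot: [0.179, 0.984, 0.0, 0.0]
wrist_force: [-0.9, 1.7, 5.0]
width: 0.285
```

```bash
python3 - <<'E'
from h import *
s=robot.get_state();P=s['position'];print(P,s['width'],s['width']*85,s['wrist_force'])
im=get_image('wrist');save(im,'w5.png')
plan([.497,.394],.111,.12)
E
```

```text
[ 0.4638555  -0.16879529 -0.01164499] 0.28458316069229456 24.189568658845037 [-0.87537895  1.66339147  5.01096821]
t 12.65 pos [ 0.4638 -0.1688 -0.0117] yaw 2.782 q1,q6 [-0.52 -0.16] w 0.28226777947090526 F [-0.1  0.8  5.5] tilt [ 0.001 -0.    -1.   ]
turn units(about tool z): -5.390647398935131  xyz units: [-3.179 18.523 -4.384]
turn units(about tool z): -5.390647398935125  xyz units: [-3.179 18.523 -4.384]
```

View pics/w5.png

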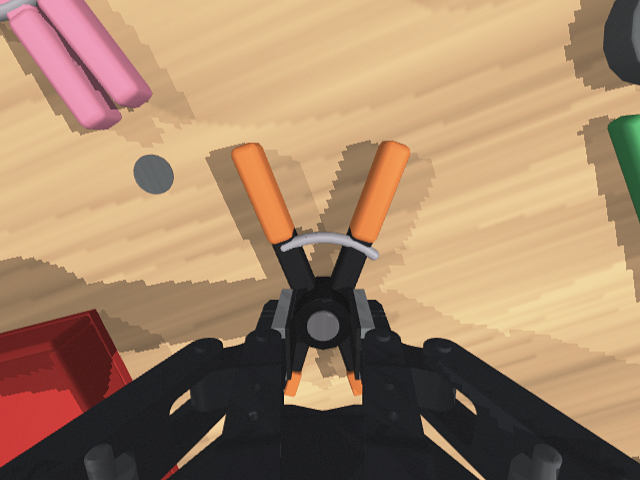

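The clamp is gripped at the barrel, with a 24 mm opening around the 26 mm barrel, the bolt centred at (322,326) and the clamp still open. I'll lift it and carry it to the blue tray.

Call:
move_arm:
  xyz:
    - [0, 0, -0.2]
    - [0, 0, -0.4]
    - [0, 0, -0.5]
    - [0, 0, -0.5]
    - [0, 0, -0.5]
    - [0, 0, -0.5]
    - [0, 0, -0.5]
    - [0, 0, -0.5]
    - [0, 0, -0.5]
    - [0, 0, -0.3]
    - [0, 0, 0]
  turn: [0, 0, 0, -0.8, -0.8, -0.8, -0.8, -0.8, -0.8, -0.6, 0]

```text
time_s: 14.02
position: [0.464, -0.169, 0.121]
eef_rot: [-0.056, 0.998, -0.0, 0.001]
wrist_force: [0.6, -0.2, -0.8]
width: 0.279
```

Call:
move_arm:
  xyz:
    - [-0.2, 0.6, 0]
    - [-0.2, 0.8, 0]
    - [-0.2, 1, 0]
    - [-0.2, 1, 0]
    - [-0.2, 1, 0]
    - [-0.2, 1, 0]
    - [-0.2, 1, 0]
    - [-0.2, 1, 0]
    - [-0.2, 1, 0]
    - [-0.2, 1, 0]
    - [-0.2, 1, 0]
    - [-0.2, 1, 0]
  turn: [0, 0, 0, 0, 0, 0, 0, 0, 0, 0, 0, 0]

```text
time_s: 15.52
position: [0.4963, 0.1809, 0.1195]
eef_rot: [-0.056, 0.998, 0.0, -0.0]
wrist_force: [1.0, -0.7, -0.5]
width: 0.279
```

Call:
move_arm:
  xyz:
    - [-0.2, 1, 0]
    - [-0.2, 1, 0]
    - [-0.2, 1, 0]
    - [-0.2, 1, 0]
    - [0, 1, 0]
    - [0, 1, 0]
    - [0, 0.7, 0]
    - [0, 0.4, 0]
    - [0, 0, 0]
    - [0, 0, 0]
  turn: [0, 0, 0, 0, 0, 0, 0, 0, 0, 0]

```text
time_s: 16.77
position: [0.4973, 0.3927, 0.1199]
eef_rot: [-0.056, 0.998, -0.0, -0.0]
wrist_force: [0.1, -0.6, -1.5]
width: 0.281
```

```bash
python3 - <<'E'
from h import *
plan([.497,.394],.111,-.004)
im=get_image('wrist');save(im,'w6.png')
im=get_image('side');save(im,'s6.png')
E
```

```text
t 16.775 pos [0.4973 0.3927 0.1199] yaw -3.031 q1,q6 [0.54 0.43] w 0.2807575396152499 F [ 0.1 -0.6 -1.5] tilt [-0. -0. -1.]
turn units(about tool z): 0.001027212281664178  xyz units: [3.000e-03 4.400e-02 4.129e+00]
turn units(about tool z): 0.0010272122816743557  xyz units: [3.000e-03 4.400e-02 4.129e+00]
```

View pics/w6.png

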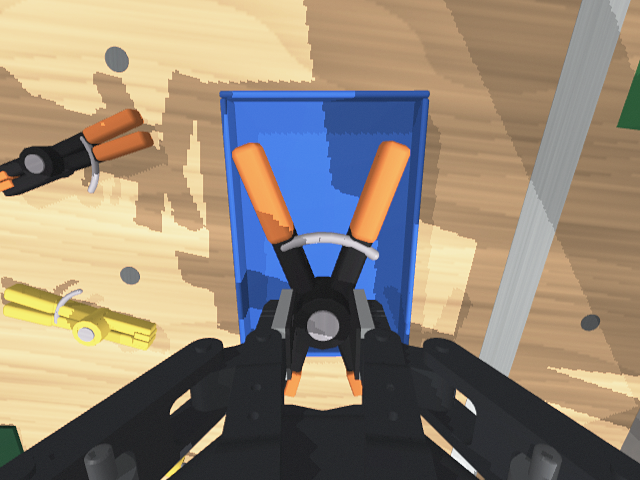

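View pics/s6.png

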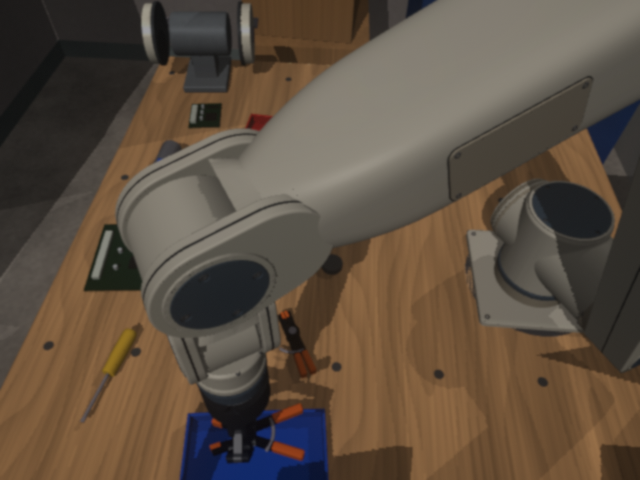

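The clamp is held over the blue tray at about (325,230) in the wrist view, and its mid-line runs along the tray. I'll lower it.

Call:
move_arm:
  xyz:
    - [0, 0, 0.4]
    - [0, 0, 0.5]
    - [0, 0, 0.5]
    - [0, 0, 0.5]
    - [0, 0, 0.5]
    - [0, 0, 0.5]
    - [0, 0, 0.4]
    - [0, 0, 0.3]
    - [0, 0, 0.2]
    - [0, 0, 0.1]
    - [0, 0, 0.1]
    - [0, 0, 0]
  turn: [0, 0, 0, 0, 0, 0, 0, 0, 0, 0, 0, 0]

```text
time_s: 18.38
position: [0.4972, 0.3934, -0.0001]
eef_rot: [-0.056, 0.998, 0.0, 0.0]
wrist_force: [0.1, 0.3, -1.4]
width: 0.281
```

```bash
python3 - <<'E'
from h import *
plan([.497,.394],.111,-.0067)
im=get_image('wrist');save(im,'w7.png')
E
```

```text
t 18.375 pos [ 4.972e-01  3.934e-01 -1.000e-04] yaw -3.03 q1,q6 [0.54 0.43] w 0.2806482965289748 F [ 0.1  0.3 -1.4] tilt [ 0.  0. -1.]
turn units(about tool z): 0.00822315143641247  xyz units: [0.005 0.021 0.22 ]
turn units(about tool z): 0.008223151436407384  xyz units: [0.005 0.021 0.22 ]
```

View pics/w7.png

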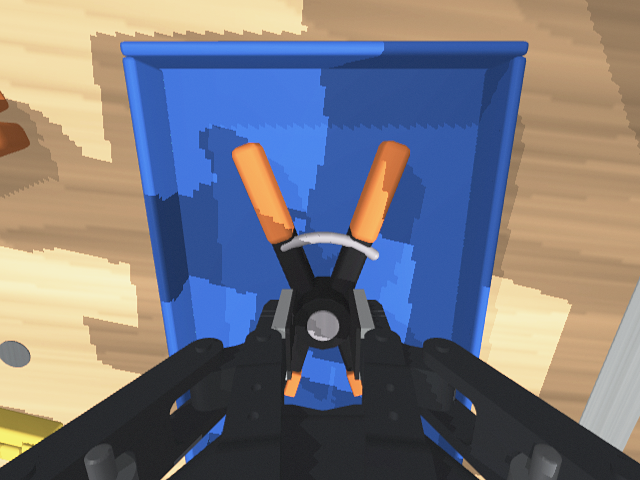

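Call:
move_arm:
  xyz:
    - [0, 0, 0.1]
    - [0, 0, 0.1]
    - [0, 0, 0]
  turn: [0, 0, 0]

```text
time_s: 18.8
position: [0.4971, 0.3934, -0.0063]
eef_rot: [-0.056, 0.998, -0.0, -0.0]
wrist_force: [-0.6, -0.7, -1.0]
width: 0.282
```

Call:
move_arm:
  xyz:
    - [0, 0, 0]
    - [0, 0, 0]
    - [0, 0, 0]
    - [0, 0, 0]
    - [0, 0, -0.3]
    - [0, 0, -0.5]
    - [0, 0, -0.7]
    - [0, 0, -0.7]
    - [0, 0, -0.7]
    - [0, 0, -0.7]
    - [0, 0, -0.6]
    - [0, 0, 0]
  turn: [0, 0, 0, 0, 0, 0, 0, 0, 0, 0, 0, 0]
  grip: -0.2

```text
time_s: 20.3
position: [0.498, 0.3939, 0.1223]
eef_rot: [-0.056, 0.998, 0.001, 0.002]
wrist_force: [0.4, 0.1, -0.4]
width: 0.6
```

```bash
python3 - <<'E'
from h import *
plan([.4613,.1679],-1.1176,.12)
im=get_image('wrist');save(im,'w8.png')
im=get_image('top');save(im,'t8.png')
E
```

```text
t 20.3 pos [0.498  0.3939 0.1223] yaw -3.03 q1,q6 [0.54 0.43] w 0.6002579241762881 F [ 0.4  0.1 -0.4] tilt [ 0.003  0.002 -1.   ]
turn units(about tool z): 14.087645970283996  xyz units: [-6.237 -4.398  0.091]
turn units(about tool z): 14.087645970284004  xyz units: [-6.237 -4.398  0.091]
```

View pics/w8.png

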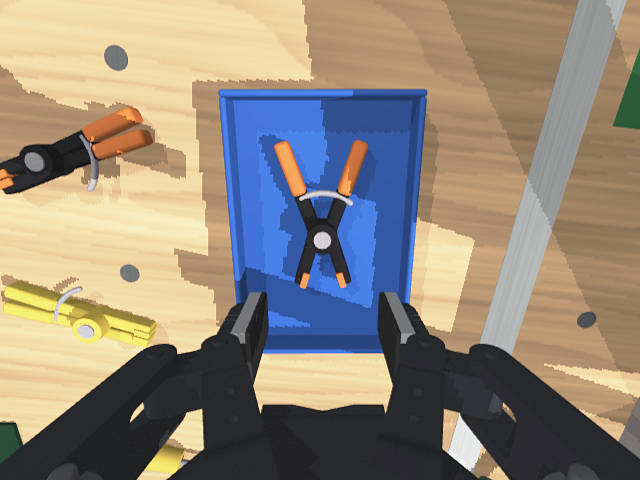

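The open clamp lies flat in the blue tray, with its pivot at (322,240) near the middle, and is still open. Next is the shut clamp.

Call:
move_arm:
  xyz:
    - [0, 0, 0]
    - [0, 0, 0]
    - [0, 0, 0]
    - [0, 0, 0]
    - [0, 0, 0]
    - [0, 0, 0]
    - [0, 0, 0]
    - [0, 0, 0]
    - [0, 0, 0]
    - [0, 0, 0]
    - [0, 0, 0]
    - [0, 0, 0]
  turn: [1, 1, 1, 1, 1, 1, 1, 1, 1, 1, 1, 1]

```text
time_s: 21.9
position: [0.4967, 0.3931, 0.1189]
eef_rot: [0.452, 0.892, -0.001, -0.0]
wrist_force: [0.0, 0.1, -0.2]
width: 0.597
```

Call:
move_arm:
  xyz:
    - [0, 0, 0]
    - [0, 0, 0]
    - [-0.8, -0.6, 0]
    - [-0.9, -0.6, 0]
    - [-0.9, -0.6, 0]
    - [-0.9, -0.6, 0]
    - [-0.9, -0.6, 0]
    - [-0.9, -0.6, 0]
    - [-0.6, -0.5, 0]
    - [-0.3, -0.3, 0]
    - [0, 0, 0]
    - [0, 0, 0]
  turn: [1, 1.0, 0, 0, 0, 0, 0, 0, 0, 0, 0, 0]
  grip: -1

```text
time_s: 23.4
position: [0.4618, 0.1686, 0.1198]
eef_rot: [0.527, 0.85, 0.0, -0.0]
wrist_force: [-0.6, 0.9, -0.7]
width: 0.997
```

```bash
python3 - <<'E'
from h import *
plan([.4613,.1679],-1.1176,-.012)
im=get_image('wrist');save(im,'w9.png')
print(proj(im,[[.4613,.1679,.026]]))
for d in models.look_for('shut_clamp_mid',im): print(d['score'],np.round(d['position'],4))
E
```

```text
t 23.4 pos [0.4618 0.1686 0.1198] yaw 2.032 q1,q6 [0.18 1.29] w 0.9970718909055054 F [-0.6  0.9 -0.7] tilt [ 0.  0. -1.]
turn units(about tool z): 0.09061618591421733  xyz units: [-0.015 -0.027  4.393]
turn units(about tool z): 0.09061618591421733  xyz units: [-0.015 -0.027  4.393]
[[322.21606057 237.87271723]]
0.86 [0.4554 0.1913 0.0139]
0.65 [0.6021 0.1937 0.0136]
```

View pics/w9.png

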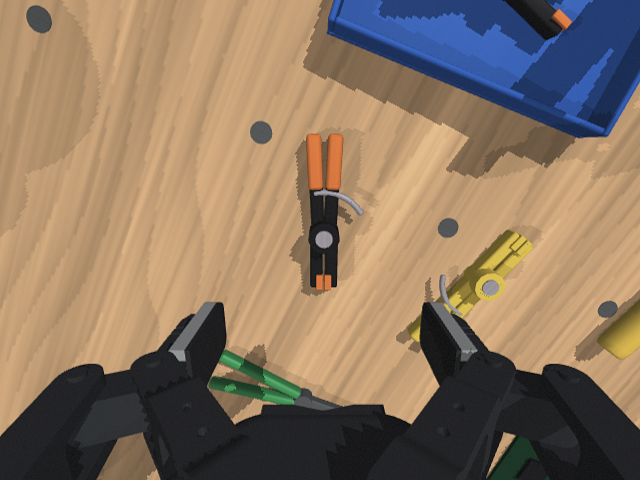

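The shut clamp's bolt is at (323,239), where it was predicted, and the clamp is aligned with the fingers clear around it. I'll descend and grip.

Call:
move_arm:
  xyz:
    - [0, 0, 0.5]
    - [0, 0, 0.5]
    - [0, 0, 0.5]
    - [0, 0, 0.5]
    - [0, 0, 0.5]
    - [0, 0, 0.5]
    - [0, 0, 0.5]
    - [0, 0, 0.4]
    - [0, 0, 0.3]
    - [0, 0, 0.2]
    - [0, 0, 0]
    - [0, 0, 0]
  turn: [0, 0, 0, 0, 0, 0, 0, 0, 0, 0, 0, 0]

```text
time_s: 25.0
position: [0.4619, 0.1681, -0.0118]
eef_rot: [0.527, 0.85, 0.0, 0.0]
wrist_force: [-0.5, -0.4, -0.0]
width: 0.997
```

Call:
move_arm:
  xyz:
    - [0, 0, 0]
    - [0, 0, 0]
    - [0, 0, 0]
    - [0, 0, 0]
    - [0, 0, 0]
    - [0, 0, 0]
    - [0, 0, 0]
  turn: [0, 0, 0, 0, 0, 0, 0]
  grip: 1
  grip_force: 40

```text
time_s: 25.88
position: [0.4618, 0.1681, -0.0118]
eef_rot: [0.527, 0.85, 0.0, 0.0]
wrist_force: [-0.9, -0.5, 5.4]
width: 0.273
```

```bash
python3 - <<'E'
from h import *
plan([.533,-.3665],-.092,.12)
im=get_image('wrist');save(im,'w10.png')
E
```

```text
t 25.875 pos [ 0.4618  0.1681 -0.0118] yaw 2.032 q1,q6 [0.18 1.29] w 0.27270137787006615 F [-0.9 -0.5  5.4] tilt [ 0.  0. -1.]
turn units(about tool z): -11.665557306646601  xyz units: [ -4.002 -17.525  -4.4  ]
turn units(about tool z): -11.665557306646601  xyz units: [ -4.002 -17.525  -4.4  ]
```

View pics/w10.png

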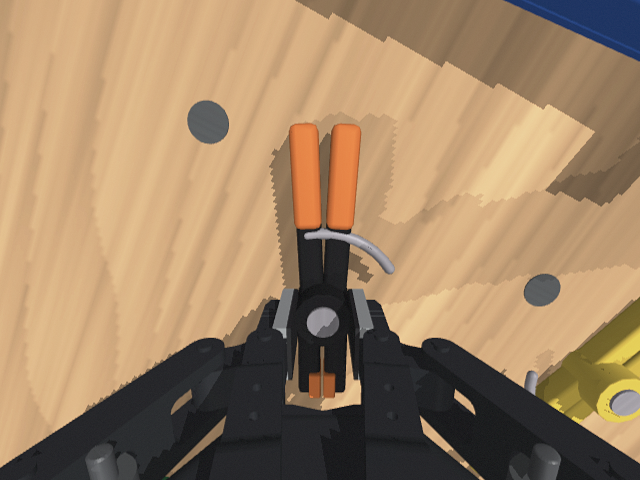

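The shut clamp is gripped with its bolt at (322,322) and is still shut. I'll lift it, turn it and carry it to the red tray.

Call:
move_arm:
  xyz:
    - [0, 0, -0.2]
    - [0, 0, -0.4]
    - [0, 0, -0.5]
    - [0, 0, -0.5]
    - [0, 0, -0.5]
    - [0, 0, -0.5]
    - [0, 0, -0.5]
    - [0, 0, -0.5]
    - [0, 0, -0.5]
    - [0, 0, -0.3]
    - [0, 0, 0]
    - [0, 0, 0]
  turn: [0, 0, 0, -1, -1, -1, -1, -1, -1, -1, -1, -1]

```text
time_s: 27.42
position: [0.4617, 0.1681, 0.1208]
eef_rot: [0.16, 0.987, 0.0, 0.0]
wrist_force: [-0.5, -0.1, -0.6]
width: 0.275
```

Call:
move_arm:
  xyz:
    - [0, 0, 0]
    - [0, 0, 0]
    - [0, 0, 0]
    - [-0.1, -0.6, 0]
    - [-0.2, -0.8, 0]
    - [-0.3, -1, 0]
    - [-0.3, -1, 0]
    - [-0.3, -1, 0]
    - [-0.3, -1, 0]
    - [-0.3, -1, 0]
    - [-0.3, -1, 0]
    - [-0.3, -1, 0]
  turn: [-1, -1, -0.6, 0, 0, 0, 0, 0, 0, 0, 0, 0]

```text
time_s: 28.92
position: [0.5089, -0.0908, 0.1207]
eef_rot: [0.049, 0.999, -0.0, 0.0]
wrist_force: [1.5, 1.0, -1.5]
width: 0.273
```

Call:
move_arm:
  xyz:
    - [-0.3, -1, 0]
    - [-0.3, -1, 0]
    - [-0.3, -1, 0]
    - [-0.3, -1, 0]
    - [-0.2, -1, 0]
    - [-0.2, -1, 0]
    - [0, -1, 0]
    - [0, -1, 0]
    - [0, -0.7, 0]
    - [0, -0.4, 0]
    - [0, 0, 0]
    - [0, 0, 0]
  turn: [0, 0, 0, 0, 0, 0, 0, 0, 0, 0, 0, 0]

```text
time_s: 30.42
position: [0.53, -0.3653, 0.12]
eef_rot: [0.049, 0.999, 0.0, -0.0]
wrist_force: [0.7, 0.3, -0.8]
width: 0.272
```

```bash
python3 - <<'E'
from h import *
plan([.533,-.3665],-.092,-.0065)
im=get_image('wrist');save(im,'w11.png')
E
```

```text
t 30.425 pos [ 0.53   -0.3653  0.12  ] yaw 3.045 q1,q6 [-0.73 -0.64] w 0.2718068811798517 F [ 0.7  0.3 -0.8] tilt [-0.  0. -1.]
turn units(about tool z): -0.05825475936933131  xyz units: [-0.105 -0.033  4.215]
turn units(about tool z): -0.05825475936932621  xyz units: [-0.105 -0.033  4.215]
```

View pics/w11.png

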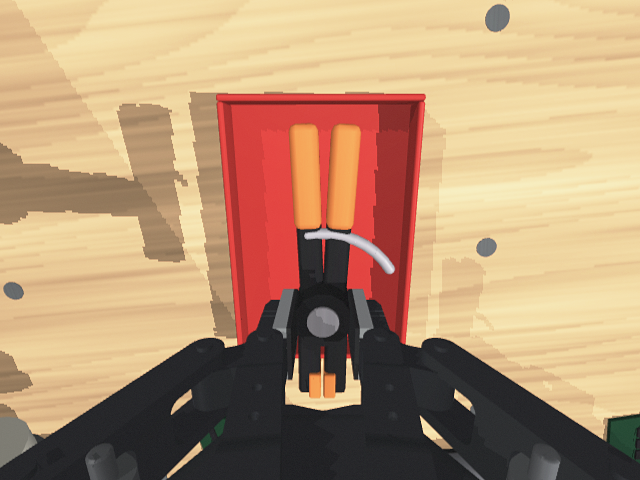

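The clamp is over the red tray and in line with its length. I'll lower it, release and retreat.

Call:
move_arm:
  xyz:
    - [-0.1, 0, 0.4]
    - [0, 0, 0.5]
    - [0, 0, 0.5]
    - [0, 0, 0.5]
    - [0, 0, 0.5]
    - [0, 0, 0.5]
    - [0, 0, 0.5]
    - [0, 0, 0.4]
    - [0, 0, 0.2]
    - [0, 0, 0.1]
    - [0, 0, 0.1]
    - [0, 0, 0]
  turn: [0, 0, 0, 0, 0, 0, 0, 0, 0, 0, 0, 0]

```text
time_s: 31.98
position: [0.5329, -0.3664, -0.006]
eef_rot: [0.049, 0.999, -0.0, 0.0]
wrist_force: [0.3, 0.1, -0.9]
width: 0.267
```

Call:
move_arm:
  xyz:
    - [0, 0, 0]
    - [0, 0, 0]
    - [0, 0, 0]
    - [0, 0, 0]
    - [0, 0, -0.3]
    - [0, 0, -0.5]
    - [0, 0, -0.7]
    - [0, 0, -0.7]
    - [0, 0, -0.7]
    - [0, 0, -0.7]
    - [0, 0, -0.6]
    - [0, 0, 0]
  turn: [0, 0, 0, 0, 0, 0, 0, 0, 0, 0, 0, 0]
  grip: -0.2

```text
time_s: 33.48
position: [0.5336, -0.367, 0.1223]
eef_rot: [0.049, 0.999, -0.001, 0.002]
wrist_force: [-0.4, 0.0, 0.6]
width: 0.6
```

```bash
python3 - <<'E'
from h import *
plan([.533,-.3665],-.092,.12)
im=get_image('wrist');save(im,'w12.png')
print(ray(im,322,240,.031))
im=get_image('top');save(im,'t12.png')
E
```

```text
t 33.475 pos [ 0.5336 -0.367   0.1223] yaw 3.044 q1,q6 [-0.73 -0.63] w 0.6002465848869405 F [-0.4  0.   0.6] tilt [ 0.003 -0.003 -1.   ]
turn units(about tool z): -0.065357896518004  xyz units: [0.021 0.016 0.078]
turn units(about tool z): -0.06535789651800908  xyz units: [0.021 0.016 0.078]
[ 0.53476288 -0.36825342  0.031     ]
```

View pics/w12.png

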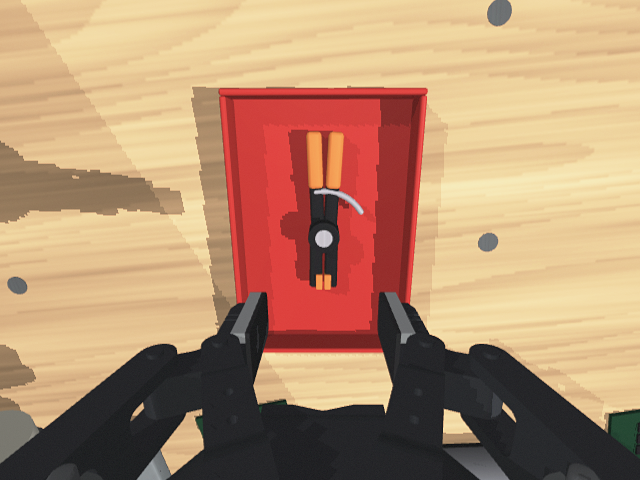

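View pics/t12.png

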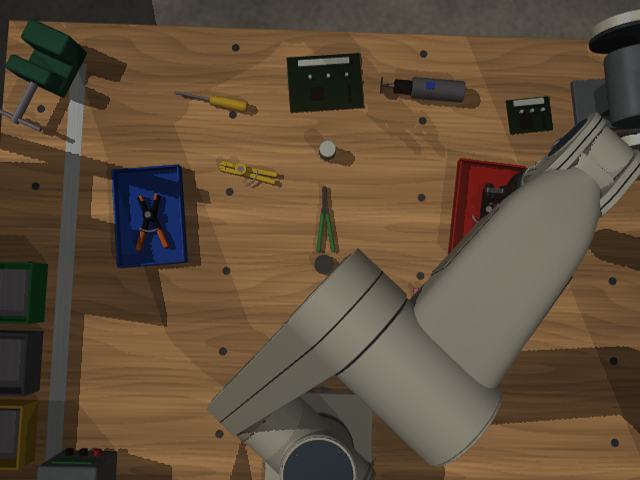

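The shut clamp is flat in the middle of the red tray, with its bolt at (323,239) in the wrist view. The open clamp is in the blue tray, with its pivot at (148,214) in the top view.

```bash
python3 -c "
from h import *
s=robot.get_state();print(s['time_s'],s['wrist_force']);print(robot.job_done())"
```

```text
33.575 [-1.01090441 -0.12351437  0.38691273]
the job is handed in; nothing more can be done
None
```

I put the shut clamp in the red tray and the open clamp in the blue tray, and handed the job in at 33.6 s. I don't have the verdict, because the hand-in doesn't report one.

- **Final checks:** Both clamps look flat on their tray floors, with their pivots near the middle. In the red tray, the pivot measured about 2 mm from the tray's centre. I judged the blue tray by eye. The shut clamp looks shut and the open one open. I couldn't read the hinge angles or tilt directly. The fingers were clear of everything and the wrist force was about 1 N.
- **What went wrong:** My first grasp of the open clamp closed on nothing. The images showed the real fingertips about 20 mm higher than the reported TCP, which disagrees with the interface description. The clamp didn't move. I went about 18 mm lower from then on, and both later grasps held the barrel, with the fingers about 23–24 mm apart on the 26 mm barrel.

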